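# Line up the seasoning shakers by height on the serving mat

### The arm

A 6-joint arm with a two-finger parallel gripper is mounted at the origin on the work surface. World frame = base frame: x ahead of the robot, y to its left, z up, the work surface at z = 0. Lengths are in m, angles in rad, forces in N, time in s.
With the tool pointing down it reaches from about 0.3 to 1 m from the base axis. Payload 5.1 kg.
Tool frame: the origin (TCP) lies at the centre of the arm's flange, where the gripper is bolted on; the fingertips stand 190 mm ahead of it and the grasp point (between the pads) lies 171 mm ahead of it (bot.tip_extent is the distance from the TCP to the fingertips, in m); z points along the fingers, y is the line along which they close (so a half turn about z gives the same grasp; the last joint's range is limited). The gripper opens to 95 mm and grips with 3 to 60 N. Pads are 20 mm wide; open, the fingers measure 119 mm over their backs; the gripper's body (75 mm by 180 mm) begins 59 mm behind the grasp point.
Start: joints at [-1.237, 0.124, 1.65, -0, 1.367, -0.083], TCP at [0.263, -0.594, 0.405] pointing down, gripper open.
Joint ranges: [-2.61, 2.61], [-1.02, 2.33], [0.03, 2.71], [-1.35, 4.49], [0.32, 2.68], [-2.91, 2.91]. Speed limits (rad/s): [2.57, 2.57, 3.14, 3.14, 3.14, 3.14].

### API

Orientations are given as a unit quaternion [x, y, z, w].
In Python, from cell import bot gives the robot as it stands.
- The arm moves only by the tool arm_command, never from a script. Its argument "increments" is a list that holds one entry, the list of rows, each a list of 6 numbers: the shift along the tool's x, y, z in mm, then the turn, a rotation vector about the tool's x, y, z in degrees. A call has 1 to 8 rows; each row shifts and turns the commanded pose from where the row before left it, along the tool's axes as they then stand; what a row does not reach is not made up. A row lasts 1/12 s, in which the tool goes at most 41.7 mm and 7.16 degrees, less where a joint would pass 70% of its speed; a pose out of reach is approached as far as the arm can. A call with a gripper value outside its range is refused whole. "jaw" is the opening, from -1 (shut) to 1 (fully open), so that 0 is half open, set as the call begins (left out, the last holds). The fingers move at their own pace and stop on an object; the grip force is fixed at half the most. Time passes only in rows, so rows that do not move let the fingers close. It gives the time, the measured TCP pose, the force, the opening and the grip force at its end, in the units of the state.
- bot.observe(): the state, without advancing time (a new reading comes with each control period).
- bot.grab_frame(name): name is "side" or "top"; returns a dict with "img" (420x560x3 uint8, red, green, blue), "depth" (420x560 float32, m along the optical axis (not along the pixel's ray), 0 where there is no reading), "K" (3x3 intrinsics, pixels), "view" (4x4, takes a point from world to camera coordinates). Camera axes: x right, y down, z forward; pixel columns grow to the right and rows downward; lengths in m; the calibration is good to about 2 mm. A picture is of the moment at which its call begins.
- bot.hand_in(): hands the job in; it is judged then, once.
Trained networks look in a picture, given as the dict that the camera call returned (one of the last four; its "shot" number tells which), for a name from the list of things; names that differ only in an ending like _2 or _b are one class to them, and where a whole thing is asked for, a point or a joint stands for the part that bears it (a point fixed in the world has none). Each returns a list of dicts, best first, with "confidence" (0 to 1); they miss things now and then, are a little off and sometimes report something else, mostly with a low value. They report only what shows in the picture. A call takes as long as a camera call.
- bot.trace(picture, query): "pixels" (420x560 bool, what is visible of it) and "bbox" ([centre column, centre row, width, height] in pixels, round what is visible of it).
The state is a dict: "clock": time; "joint_pos": joint angles; "qd": joint speeds; "effort": joint torques, N m; "eef_pos": TCP position; "tcp_rot": TCP orientation; "wrist_force": force on the tool from outside, world axes, zero at the start; "ft_torque": the same for the moment, N m; "gripper_width": opening from 0.0 (shut) to 1.0 (fully open); "grip_force": force on a finger pad.
Only numpy, scipy, OpenCV 4.12 (cv2) and the standard library are available. Lean on these libraries where they do the work, as an engineer would, in place of code of your own. Each camera call takes 0.05 s, during which the arm holds its last target. There are 200 camera calls.

### The job

Line up the four steel seasoning shakers on the four white pads of the black mat, one to a pad, in order of height: the tallest on the pad next to the red kitchen timer, stepping down to the shortest at the other end. Stand each one upright in the middle of its pad and let go. Do not knock any shaker over on the way, and leave the green glass jar where it stands.

Things in the scene. Friction and masses are not known exactly. Their poses are not given: they have to be found in the camera images.
- tallest_center (a point): centre (half-way up, 52 mm above its underside) of the loose seasoning shaker with the black lid: a plain upright steel cylinder 48 mm in diameter and 104 mm tall, its coloured lid being the top 13 mm, flush with the body. Its z axis points up along the shaker. Rigid, 0.08 to 0.28 kg. It starts standing on the counter (z = 0) between the robot and the mat.
- second_center (a point): centre (half-way up, 43 mm above its underside) of the loose seasoning shaker with the blue lid: a plain upright steel cylinder 48 mm in diameter and 86 mm tall, its coloured lid being the top 13 mm, flush with the body. Its z axis points up along the shaker. Rigid, 0.08 to 0.28 kg. It starts standing on the counter (z = 0) between the robot and the mat.
- third_center (a point): centre (half-way up, 34 mm above its underside) of the loose seasoning shaker with the green lid: a plain upright steel cylinder 48 mm in diameter and 68 mm tall, its coloured lid being the top 13 mm, flush with the body. Its z axis points up along the shaker. Rigid, 0.08 to 0.28 kg. It starts standing on the counter (z = 0) between the robot and the mat.
- shortest_center (a point): centre (half-way up, 25 mm above its underside) of the loose seasoning shaker with the yellow lid: a plain upright steel cylinder 48 mm in diameter and 50 mm tall, its coloured lid being the top 13 mm, flush with the body. Its z axis points up along the shaker. Rigid, 0.08 to 0.28 kg. It starts standing on the counter (z = 0) between the robot and the mat.
- pad_1: fixed flat white round pad, 66 mm in diameter and 4 mm thick, first from the robot's left (the +y end of the row) of the four that lie in a straight row, 90 mm from centre to centre, on the fixed black rubber mat (90 x 510 mm, 4 mm thick). Origin: centre of the pad's underside, so its top is 4 mm above the origin; its y axis runs along the row to the robot's left. A thin grey circle, 51 mm across, marks where a shaker stands.
- pad_2: fixed flat white round pad, 66 mm in diameter and 4 mm thick, second from the robot's left of the four that lie in a straight row, 90 mm from centre to centre, on the fixed black rubber mat (90 x 510 mm, 4 mm thick). Origin: centre of the pad's underside, so its top is 4 mm above the origin; its y axis runs along the row to the robot's left. A thin grey circle, 51 mm across, marks where a shaker stands.
- pad_3: fixed flat white round pad, 66 mm in diameter and 4 mm thick, third from the robot's left of the four that lie in a straight row, 90 mm from centre to centre, on the fixed black rubber mat (90 x 510 mm, 4 mm thick). Origin: centre of the pad's underside, so its top is 4 mm above the origin; its y axis runs along the row to the robot's left. A thin grey circle, 51 mm across, marks where a shaker stands.
- pad_4: fixed flat white round pad, 66 mm in diameter and 4 mm thick, fourth from the robot's left (the -y end of the row) of the four that lie in a straight row, 90 mm from centre to centre, on the fixed black rubber mat (90 x 510 mm, 4 mm thick). Origin: centre of the pad's underside, so its top is 4 mm above the origin; its y axis runs along the row to the robot's left. A thin grey circle, 51 mm across, marks where a shaker stands.
- timer: fixed red round kitchen timer with a white dial, 60 mm in diameter and 38 mm tall, standing on the mat at one end of the row, 80 mm beyond the end pad: beside pad_1 in some starts, beside pad_4 in others. Origin: centre of its underside. A fixed steel service bell (58 mm across, 38 mm tall) stands in the same way at the other end.
- jar_center (a point): centre (half-way up) of a loose green glass jar with a white cap, 54 mm in diameter and 80 mm tall, which stands on the counter in the same line as the shakers and is not to be moved. The line also holds a white ramekin (68 mm across, 34 mm tall), in any order. Neighbours in the line stand at least 90 mm apart, centre to centre, across the robot's front (along y).

How it is judged:
By the outcome, as a careful person would: the job done as asked, in the order asked, and still so for the second after the job is handed in, with the robot touching nothing.
It also fails if it takes over 99 s, if anything falls off the work surface, if the arm or the gripper's body presses on something with over 40 N, if the wrist force passes 120 N, or if a joint passes its speed limit or range.

## Working session

There is one attempt and no reset: what is moved stays moved. The work goes in short steps, Python scripts to look and compute and a tool call to move; the robot and the scene stay as the last step left them, time stands still between calls to the robot, and variables do not carry over. Pictures are saved under pics/ and viewed, at most 14 in all, crops included, and the job is handed in when it is done.

Besides the shell and the picture viewer there is one more tool, called after ">>>" by a JSON object that holds its "method" and its "body". arm_command: Moves the arm, as the interface text tells. Its arguments: {"type":"object","properties":{"increments":{"type":"array"},"jaw":{"type":"number"}},"required":["increments"]}

```bash
mkdir -p pics; cat > h.py <<'E'
import numpy as np, cv2
from cell import bot
def world(f,mask=None):
    d=f["depth"]; v,u=np.nonzero((d>0)&(mask if mask is not None else True)); z=d[v,u]
    K=f["K"]; c=np.stack([(u-K[0,2])*z/K[0,0],(v-K[1,2])*z/K[1,1],z,np.ones_like(z)])
    return (np.linalg.inv(f["view"])@c)[:3].T
def save(f,n): cv2.imwrite(f"pics/{n}.png",f["img"][:,:,::-1])
E
python3 - <<'E'
from h import *
s=bot.observe(); print(s["clock"],s["eef_pos"],s["tcp_rot"],s["gripper_width"],bot.tip_extent)
fs={n:bot.grab_frame(n) for n in("top","side")}
for n,f in fs.items():
    save(f,n+"0")
    print(n,np.round(np.linalg.inv(f["view"]),3).tolist())
    for q in["tallest_center","second_center","third_center","shortest_center","pad_1","timer","jar_center"]:
        for r in bot.trace(f,q)[:4]:
            p=world(f,r["pixels"])
            if len(p)<5: continue
            zt=np.percentile(p[:,2],95); t=p[p[:,2]>zt-.006]
            c,rad=cv2.minEnclosingCircle(t[:,:2].astype(np.float32))
            print(q,round(r["confidence"],2),np.round(r["bbox"]),len(p),"ztop",round(zt,3),"mean",np.round(t.mean(0),4),"circ",np.round(c,4),round(rad,3))
E
```

```text
0.0 [ 0.26304202 -0.59413301  0.40349321] [ 9.78363148e-01  2.06892492e-01 -1.30360111e-04 -1.01522020e-03] 1.0024156237626425 0.1901
top [[0.017, -0.986, 0.167, 0.399], [-1.0, -0.02, -0.016, 0.016], [0.019, -0.167, -0.986, 0.94], [0.0, 0.0, 0.0, 1.0]]
tallest_center 0.41 [151. 256.  33.  25.] 655 ztop 0.082 mean [0.4411 0.2785 0.0796] circ [0.4413 0.2791] 0.024
second_center 0.58 [307. 256.  25.  25.] 478 ztop 0.088 mean [ 0.4426 -0.0516  0.0857] circ [ 0.4429 -0.0517] 0.024
third_center 0.57 [360. 184.  29.  30.] 602 ztop 0.01 mean [ 0.619  -0.181   0.0076] circ [ 0.6194 -0.1811] 0.034
shortest_center 0.78 [250. 248.  28.  22.] 420 ztop 0.053 mean [0.458  0.0687 0.0498] circ [0.4581 0.0687] 0.025
shortest_center 0.36 [307. 255.  25.  25.] 441 ztop 0.088 mean [ 0.4425 -0.0517  0.0856] circ [ 0.4427 -0.0516] 0.024
pad_1 0.78 [362. 182.  29.  26.] 631 ztop 0.01 mean [ 0.6193 -0.1809  0.0075] circ [ 0.6204 -0.1812] 0.034
pad_1 0.64 [286. 175.  25.  27.] 559 ztop 0.01 mean [ 0.6257 -0.0015  0.0077] circ [ 0.6259 -0.0021] 0.032
pad_1 0.57 [242. 172.  25.  29.] 593 ztop 0.011 mean [0.6299
[... 1103 characters left out ...]
p 0.068 mean [0.4539 0.1751 0.0669] circ [0.4535 0.1777] 0.025
pad_1 0.91 [320. 227.  29.  19.] 522 ztop 0.009 mean [ 0.6267 -0.0055  0.0072] circ [ 0.6275 -0.0047] 0.033
pad_1 0.73 [307. 203.  33.  19.] 460 ztop 0.008 mean [0.6293 0.0828 0.0069] circ [0.6308 0.0838] 0.034
pad_1 0.68 [336. 260.  35.  24.] 759 ztop 0.009 mean [ 0.6231 -0.096   0.0071] circ [ 0.6257 -0.0928] 0.035
pad_1 0.68 [359. 294.  42.  29.] 1022 ztop 0.009 mean [ 0.6196 -0.1851  0.007 ] circ [ 0.6222 -0.1823] 0.036
timer 0.82 [296. 178.  22.  21.] 462 ztop 0.038 mean [0.6318 0.1629 0.0376] circ [0.6297 0.1661] 0.016
jar_center 0.82 [201. 165.  24.  41.] 666 ztop 0.08 mean [0.4419 0.2723 0.0785] circ [0.4419 0.2759] 0.024
```

View pics/top0.png

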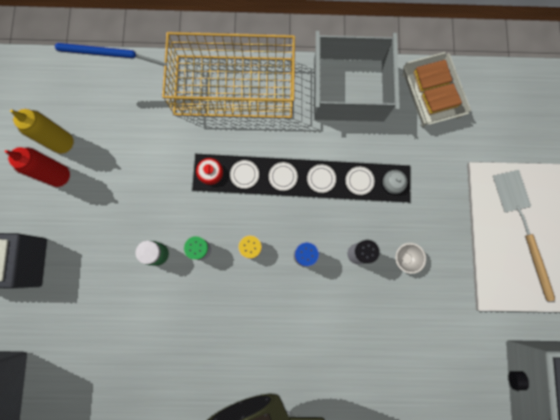

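View pics/side0.png

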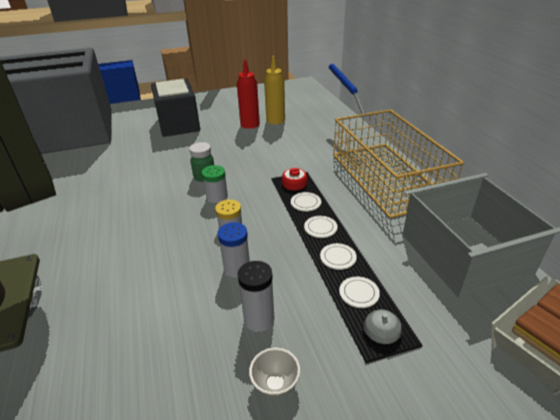

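```bash
cat >> h.py <<'E'
def topcirc(f,box,zt,bright=None):
    # best centre of points at height zt within world box (x0,x1,y0,y1)
    H,W=f["depth"].shape
    p=world(f); ok=f["depth"]>0; im=f["img"].astype(int)[ok]
    m=(abs(p[:,2]-zt)<.006)&(p[:,0]>box[0])&(p[:,0]<box[1])&(p[:,1]>box[2])&(p[:,1]<box[3])
    if bright: m&=im.min(1)>bright
    t=p[m]
    if len(t)<10: return None
    (a,b),r=cv2.minEnclosingCircle(t[:,:2].astype(np.float32))
    return len(t),np.round(t.mean(0),4).tolist(),np.round((a,b,r),4).tolist()
E
python3 - <<'E'
from h import *
for n in("top","side"):
    f=bot.grab_frame(n)
    for nm,x,y,z in[("T",.45,-.178,.104),("2",.443,-.052,.086),("3",.453,.178,.068),("4",.458,.068,.05),("jar",.441,.277,.08)]:
        print(n,nm,topcirc(f,(x-.06,x+.06,y-.045,y+.045),z))
    for x,y in[(.63,.088),(.626,-.002),(.623,-.092),(.619,-.181)]: print(n,"pad",topcirc(f,(x-.06,x+.06,y-.045,y+.045),.008,150))
E
```

```text
top T (469, [0.4495, -0.1741, 0.1035], [0.4499, -0.1745, 0.0251])
top 2 (436, [0.4428, -0.0516, 0.0857], [0.4428, -0.0517, 0.0244])
top 3 (437, [0.4526, 0.1817, 0.0677], [0.4528, 0.1821, 0.025])
top 4 (409, [0.458, 0.0686, 0.0497], [0.4581, 0.0686, 0.0246])
top jar (435, [0.4409, 0.2783, 0.0795], [0.4414, 0.2789, 0.0244])
top pad (623, [0.6299, 0.0876, 0.0074], [0.6285, 0.0898, 0.0697])
top pad (616, [0.6269, -0.0017, 0.0076], [0.6303, -0.0033, 0.0684])
top pad (618, [0.6242, -0.092, 0.0073], [0.624, -0.0906, 0.0673])
top pad (609, [0.6202, -0.1818, 0.0074], [0.6188, -0.1806, 0.0715])
side T (765, [0.4501, -0.1792, 0.1031], [0.4505, -0.177, 0.0256])
side 2 (503, [0.4437, -0.0571, 0.0851], [0.4438, -0.0542, 0.0259])
side 3 (264, [0.4536, 0.1757, 0.0669], [0.4528, 0.1793, 0.0265])
side 4 (348, [0.459, 0.0633, 0.049], [0.4599, 0.0659, 0.0261])
side jar (193, [0.4419, 0.2727, 0.0785], [0.4422, 0.2752, 0.0258])
side pad (413, [0.6303, 0.0858, 0.0071], [0.6333, 0.0881, 0.0364])
side pad (538, [0.6274, -0.0039, 0.0071], [0.6284, -0.001, 0.0362])
side pad (703, [0.6242, -0.0939, 0.0072], [0.6365, -0.0933, 0.044])
side pad (937, [0.621, -0.1837, 0.0072], [0.6222, -0.1815, 0.0353])
```

The top view shows, left to right: jar (152,253), green (196,248), yellow (250,247), blue (306,255), black (367,252), ramekin (410,258). The timer is at (209,172), so pad_1 at (245,174) takes black. The side view agrees, with the basket and tray behind the mat. I'll grip along world x, which keeps the gripper clear of neighbours.

>>> {"method": "arm_command", "body": {"increments": [[[0,0,0,0,0,-7.1],[0,0,0,0,0,-7.1],[0,0,0,0,0,-7.1],[0,0,0,0,0,-7.1],[0,0,0,0,0,-7.1],[0,0,0,0,0,-7.1],[0,0,0,0,0,-7.1],[0,0,0,0,0,-7.1]]], "jaw": 1}}

```text
clock: 1.57
eef_pos: [0.2631, -0.5944, 0.4048]
tcp_rot: [0.76, 0.65, 0.0, -0.0]
wrist_force: [-0.7, 0.1, -0.3]
gripper_width: 0.997
grip_force: 0.0
```

```bash
cat >> h.py <<'E'
from scipy.spatial.transform import Rotation as R
def to(x,y,zg):
    s=bot.observe(); r=R.from_quat(s["tcp_rot"])
    d=r.inv().apply(np.array([x,y,zg+.171])-s["eef_pos"])*1000
    T=R.from_matrix(np.array([[0,1,0],[1,0,0],[0,0,-1]]).T)
    print("clock",round(s["clock"],2),"pos",np.round(s["eef_pos"],4),"w",round(s["gripper_width"],3),"gf",np.round(s["grip_force"],1),"F",np.round(s["wrist_force"],1),"\n shift",np.round(d,1),"turn",np.round((r.inv()*T).as_rotvec(degrees=True),2))
E
python3 - <<'E'
from h import *
to(.45,-.1755,.14)
p=world(bot.grab_frame("top"))
m=(p[:,0]>.68)&(p[:,0]<.95)&(abs(p[:,1])<.25)&(p[:,2]>.05); q=p[m]
print("back objects near x",np.percentile(q[:,0],[0,1,5]),"zmax",q[:,2].max())
E
```

```text
clock 1.57 pos [ 0.2631 -0.5944  0.4048] w 0.997 gf 0.0 F [-0.7  0.1 -0.3] 
 shift [442.9 119.3  93.8] turn [ 0.   -0.   -8.97]
back objects near x [0.75872214 0.76736829 0.76848589] zmax 0.10744828278834428
```

>>> {"method": "arm_command", "body": {"increments": [[[0,0,0,0,0,-4.5],[0,0,0,0,0,-4.5],[35,15.5,0,0,0,0],[35,15.5,0,0,0,0],[35,15.5,0,0,0,0],[35,15.5,0,0,0,0],[35,15.5,0,0,0,0],[35,15.5,0,0,0,0]]]}}

```text
clock: 2.28
eef_pos: [0.3576, -0.3832, 0.4049]
tcp_rot: [0.71, 0.704, 0.0, 0.0]
wrist_force: [0.3, 0.5, 0.3]
gripper_width: 1.001
grip_force: 0.0
```

>>> {"method": "arm_command", "body": {"increments": [[[35,15.5,0,0,0,0],[35,15.5,0,0,0,0],[35,15.5,0,0,0,0],[35,15.5,0,0,0,0],[35,15.5,20,0,0,0],[34,16,30,0,0,0],[0,0,30,0,0,0],[0,0,0,0,0,0]]]}}

```text
clock: 2.95
eef_pos: [0.4479, -0.1795, 0.3236]
tcp_rot: [0.709, 0.706, -0.002, -0.005]
wrist_force: [-1.4, -0.4, -0.6]
gripper_width: 1.001
grip_force: 0.0
```

```bash
python3 -c "
from h import *
to(.45,-.1755,.065)"
```

```text
clock 2.95 pos [ 0.4479 -0.1795  0.3236] w 1.001 gf 0.0 F [-1.4 -0.4 -0.6] 
 shift [ 3.6  2.9 87.6] turn [-0.53 -0.27 -0.24]
```

>>> {"method": "arm_command", "body": {"increments": [[[0,0,15,0,0,0],[0,0,15,0,0,0],[0,0,15,0,0,0],[0,0,15,0,0,0],[0,0,15,0,0,0],[0,0,14,0,0,0],[0,0,0,0,0,0],[0,0,0,0,0,0]]]}}

```text
clock: 3.62
eef_pos: [0.4492, -0.1829, 0.2411]
tcp_rot: [0.71, 0.704, -0.0, -0.0]
wrist_force: [-0.7, -0.5, -0.5]
gripper_width: 0.999
grip_force: 0.0
```

```bash
python3 -c "
from h import *
to(.45,-.1755,.065); save(bot.grab_frame('side'),'side1')"
```

```text
clock 3.62 pos [ 0.4492 -0.1829  0.2411] w 0.999 gf 0.0 F [-0.7 -0.5 -0.5] 
 shift [7.4 0.7 5.1] turn [-0.03 -0.01 -0.45]
```

View pics/side1.png

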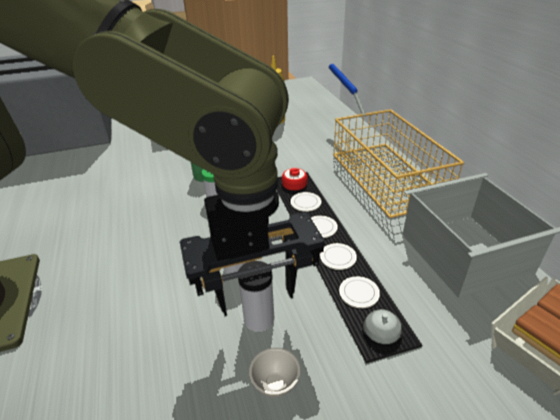

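The open fingers straddle the black shaker at (257,305), one on each side of it along x. The gripper is about 7 mm short in y, so I'll correct that and close.

>>> {"method": "arm_command", "body": {"increments": [[[4,0.7,3,0,0,-0.4],[3.4,0,2,0,0,0],[0,0,0,0,0,0],[0,0,0,0,0,0]]]}}

```text
clock: 4.0
eef_pos: [0.45, -0.1745, 0.2358]
tcp_rot: [0.706, 0.708, 0.0, 0.0]
wrist_force: [-0.4, 0.7, 0.6]
gripper_width: 0.998
grip_force: 0.0
```

>>> {"method": "arm_command", "body": {"increments": [[[0,0,0,0,0,0],[0,0,0,0,0,0],[0,0,0,0,0,0],[0,0,0,0,0,0],[0,0,0,0,0,0],[0,0,0,0,0,0],[0,0,0,0,0,0],[0,0,0,0,0,0]]], "jaw": -0.2}}

```text
clock: 4.67
eef_pos: [0.4501, -0.1748, 0.2355]
tcp_rot: [0.707, 0.708, 0.0, 0.0]
wrist_force: [-0.5, 0.3, -1.7]
gripper_width: 0.501
grip_force: 30.0
```

```bash
python3 -c "
from h import *
to(.45,-.1755,.065)"
```

```text
clock 4.67 pos [ 0.4501 -0.1748  0.2355] w 0.501 gf 30.0 F [-0.5  0.3 -1.7] 
 shift [-0.7 -0.1 -0.5] turn [0.04 0.   0.07]
```

>>> {"method": "arm_command", "body": {"increments": [[[0,0,-10,0,0,0],[0,0,-20,0,0,0],[0,0,-20,0,0,0],[0,0,-20,0,0,0],[0,0,-20,0,0,0],[0,0,-20,0,0,0],[12,9,-10,0,0,0],[20,14,0,0,0,0]]]}}

```text
clock: 5.33
eef_pos: [0.4731, -0.1436, 0.3593]
tcp_rot: [0.708, 0.707, 0.001, 0.003]
wrist_force: [0.5, 0.0, -2.9]
gripper_width: 0.502
grip_force: 30.0
```

>>> {"method": "arm_command", "body": {"increments": [[[28,19,0,0,0,0],[28,19,0,0,0,0],[28,19,0,0,0,0],[28,19,0,0,0,0],[28,19,0,0,0,0],[28,19,0,0,0,0],[28,19,0,0,0,0],[20,14,0,0,0,0]]]}}

```text
clock: 6.0
eef_pos: [0.6203, 0.0758, 0.3554]
tcp_rot: [0.706, 0.708, -0.0, -0.0]
wrist_force: [-0.5, -0.1, -2.5]
gripper_width: 0.508
grip_force: 30.0
```

>>> {"method": "arm_command", "body": {"increments": [[[13,9,0,0,0,0],[0,0,10,0,0,0],[0,0,15,0,0,0],[0,0,15,0,0,0],[0,0,15,0,0,0],[0,0,15,0,0,0],[0,0,0,0,0,0],[0,0,0,0,0,0]]]}}

```text
clock: 6.67
eef_pos: [0.6277, 0.0858, 0.2832]
tcp_rot: [0.707, 0.707, -0.002, -0.001]
wrist_force: [0.1, -0.1, -1.9]
gripper_width: 0.503
grip_force: 30.0
```

```bash
python3 -c "
from h import *
to(.630,.0867,.074)"
```

```text
clock 6.67 pos [0.6277 0.0858 0.2832] w 0.503 gf 30.0 F [ 0.1 -0.1 -1.9] 
 shift [ 0.9  2.4 38.1] turn [-0.23  0.02  0.03]
```

>>> {"method": "arm_command", "body": {"increments": [[[0.5,1,8,0,0,0],[0,1,8,0,0,0],[0,0,8,0,0,0],[0,0,6,0,0,0],[0,0,4,0,0,0],[0,0,0,0,0,0],[0,0,0,0,0,0],[0,0,0,0,0,0]]]}}

```text
clock: 7.33
eef_pos: [0.6308, 0.087, 0.2518]
tcp_rot: [0.707, 0.708, 0.0, 0.0]
wrist_force: [0.2, -0.8, -2.3]
gripper_width: 0.501
grip_force: 30.0
```

```bash
python3 - <<'E'
from h import *
to(.630,.0867,.0728)
for n in("top","side"):
    f=bot.grab_frame(n)
    if n=="side": save(f,"side2")
E
```

```text
clock 7.33 pos [0.6308 0.087  0.2518] w 0.501 gf 30.0 F [ 0.2 -0.8 -2.3] 
 shift [-0.3 -0.8  8. ] turn [ 0.04 -0.    0.08]
```

View pics/side2.png

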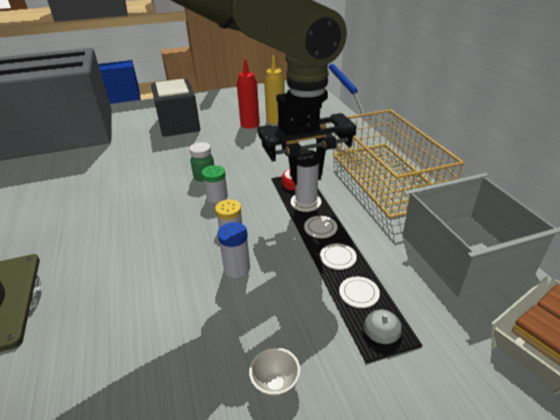

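The black shaker hangs upright over pad_1 at (306,200), about 8 mm up. I'll lower it gently.

>>> {"method": "arm_command", "body": {"increments": [[[0,-0.8,2.5,0,0,0],[0,0,2.5,0,0,0],[0,0,2,0,0,0],[0,0,0.5,0,0,0],[0,0,0,0,0,0],[0,0,0,0,0,0]]]}}

```text
clock: 7.93
eef_pos: [0.6298, 0.087, 0.2438]
tcp_rot: [0.707, 0.708, -0.0, -0.0]
wrist_force: [0.1, 0.2, -1.6]
gripper_width: 0.501
grip_force: 30.0
```

```bash
python3 - <<'E'
from h import *
to(.630,.0867,.0725)
E
```

```text
clock 7.93 pos [0.6298 0.087  0.2438] w 0.501 gf 30.0 F [ 0.1  0.2 -1.6] 
 shift [-0.3  0.2  0.3] turn [-0.01 -0.    0.08]
```

>>> {"method": "arm_command", "body": {"increments": [[[0,0,0.5,0,0,0],[0,0,0,0,0,0],[0,0,0,0,0,0]]]}}

```text
clock: 8.18
eef_pos: [0.6298, 0.087, 0.2435]
tcp_rot: [0.707, 0.708, 0.0, 0.0]
wrist_force: [-0.3, 0.2, -2.8]
gripper_width: 0.503
grip_force: 30.0
```

>>> {"method": "arm_command", "body": {"increments": [[[0,0,0,0,0,0],[0,0,0,0,0,0],[0,0,0,0,0,0],[0,0,0,0,0,0],[0,0,0,0,0,0],[0,0,0,0,0,0],[0,0,0,0,0,0],[0,0,0,0,0,0]]], "jaw": 1}}

```text
clock: 8.85
eef_pos: [0.6298, 0.087, 0.2435]
tcp_rot: [0.707, 0.708, 0.0, -0.0]
wrist_force: [-0.8, -1.0, -0.3]
gripper_width: 0.982
grip_force: 0.0
```

>>> {"method": "arm_command", "body": {"increments": [[[0,0,-10,0,0,0],[0,0,-20,0,0,0],[0,0,-25,0,0,0],[0,0,-25,0,0,0],[0,0,-10,0,0,0],[-17,-25,0,0,0,0],[-22,-32,0,0,0,0],[-22,-32,0,0,0,0]]]}}

```text
clock: 9.52
eef_pos: [0.54, 0.0256, 0.3337]
tcp_rot: [0.706, 0.708, 0.0, 0.0]
wrist_force: [-0.4, -0.7, 0.5]
gripper_width: 1.0
grip_force: 0.0
```

```bash
python3 - <<'E'
from h import *
to(.4433,-.053,.15)
for n in("side","top"):
    f=bot.grab_frame(n)
    print(n,topcirc(f,(.57,.69,.04,.135),.112))
E
```

```text
clock 9.52 pos [0.54   0.0256 0.3337] w 1.0 gf 0.0 F [-0.4 -0.7  0.5] 
 shift [-78.3 -97.   12.7] turn [0.02 0.01 0.16]
side (218, [0.6327, 0.0787, 0.1106], [0.6304, 0.0841, 0.0254])
top None
```

>>> {"method": "arm_command", "body": {"increments": [[[-26,-32,0,0,0,0],[-26,-32,0,0,0,0],[-26,-33,0,0,0,0],[0,0,15,0,0,0],[0,0,20,0,0,0],[0,0,0,0,0,0],[0,0,0,0,0,0],[0,0,0,0,0,0]]]}}

```text
clock: 10.28
eef_pos: [0.4449, -0.0519, 0.2993]
tcp_rot: [0.706, 0.708, 0.0, 0.0]
wrist_force: [0.4, 0.5, -0.2]
gripper_width: 0.999
grip_force: 0.0
```

```bash
python3 - <<'E'
from h import *
to(.4433,-.053,.055)
E
```

```text
clock 10.28 pos [ 0.4449 -0.0519  0.2993] w 0.999 gf 0.0 F [ 0.4  0.5 -0.2] 
 shift [-1.1 -1.6 73.3] turn [0.04 0.01 0.11]
```

>>> {"method": "arm_command", "body": {"increments": [[[-1,-1.5,12,0,0,0],[0,0,15,0,0,0],[0,0,15,0,0,0],[0,0,15,0,0,0],[0,0,10,0,0,0],[0,0,6,0,0,0],[0,0,0,0,0,0],[0,0,0,0,0,0]]]}}

```text
clock: 10.95
eef_pos: [0.443, -0.053, 0.2256]
tcp_rot: [0.707, 0.708, -0.0, -0.0]
wrist_force: [0.4, 0.2, 0.3]
gripper_width: 1.003
grip_force: 0.0
```

```bash
python3 - <<'E'
from h import *
to(.4433,-.053,.055)
E
```

```text
clock 10.95 pos [ 0.443  -0.053   0.2256] w 1.003 gf 0.0 F [0.4 0.2 0.3] 
 shift [ 0.   0.3 -0.4] turn [-0.   -0.    0.09]
```

>>> {"method": "arm_command", "body": {"increments": [[[0,0,0,0,0,0],[0,0,0,0,0,0],[0,0,0,0,0,0],[0,0,0,0,0,0],[0,0,0,0,0,0],[0,0,0,0,0,0],[0,0,0,0,0,0],[0,0,0,0,0,0]]], "jaw": -0.2}}

```text
clock: 11.62
eef_pos: [0.4429, -0.0531, 0.2256]
tcp_rot: [0.707, 0.708, 0.0, 0.0]
wrist_force: [0.4, 1.0, -1.4]
gripper_width: 0.503
grip_force: 30.0
```

>>> {"method": "arm_command", "body": {"increments": [[[0,0,-10,0,0,0],[0,0,-20,0,0,0],[0,0,-20,0,0,0],[0,0,-20,0,0,0],[0,0,-10,0,0,0],[4,14,0,0,0,0],[6,22,0,0,0,0],[7,26,0,0,0,0]]]}}

```text
clock: 12.28
eef_pos: [0.5047, -0.0358, 0.3056]
tcp_rot: [0.707, 0.707, -0.0, 0.0]
wrist_force: [0.7, 0.1, -1.5]
gripper_width: 0.503
grip_force: 30.0
```

>>> {"method": "arm_command", "body": {"increments": [[[7,26,0,0,0,0],[7,26,0,0,0,0],[7,26,0,0,0,0],[7,26,0,0,0,0],[5,18,0,0,0,0],[0,0,15,0,0,0],[0,0,15,0,0,0],[0,0,0,0,0,0]]]}}

```text
clock: 12.95
eef_pos: [0.6255, -0.0025, 0.2713]
tcp_rot: [0.706, 0.708, -0.002, -0.003]
wrist_force: [-1.4, -0.7, -2.7]
gripper_width: 0.501
grip_force: 30.0
```

```bash
python3 - <<'E'
from h import *
to(.627,-.0028,.0626)
E
```

```text
clock 12.95 pos [ 0.6255 -0.0025  0.2713] w 0.501 gf 30.0 F [-1.4 -0.7 -2.7] 
 shift [-0.3  1.8 37.7] turn [-0.43 -0.03  0.1 ]
```

>>> {"method": "arm_command", "body": {"increments": [[[0,1,8,0,0,0],[0,0,10,0,0,0],[0,0,8,0,0,0],[0,0,4,0,0,0],[0,0,0,0,0,0],[0,0,0,0,0,0],[0,0,0,0,0,0]]]}}

```text
clock: 13.53
eef_pos: [0.6279, -0.0028, 0.2461]
tcp_rot: [0.707, 0.708, 0.0, 0.0]
wrist_force: [-1.3, 1.1, -1.9]
gripper_width: 0.502
grip_force: 30.0
```

```bash
python3 - <<'E'
from h import *
to(.627,-.0028,.0626)
E
```

```text
clock 13.53 pos [ 0.6279 -0.0028  0.2461] w 0.502 gf 30.0 F [-1.3  1.1 -1.9] 
 shift [ 0.  -0.9 12.5] turn [0.06 0.   0.08]
```

>>> {"method": "arm_command", "body": {"increments": [[[0,-0.9,4,0,0,0],[0,0,4,0,0,0],[0,0,2.5,0,0,0],[0,0,1.5,0,0,0],[0,0,0.5,0,0,0],[0,0,0,0,0,0],[0,0,0,0,0,0],[0,0,0,0,0,0]]]}}

```text
clock: 14.2
eef_pos: [0.6267, -0.0028, 0.2336]
tcp_rot: [0.707, 0.708, -0.0, -0.0]
wrist_force: [-4.2, -0.2, 5.2]
gripper_width: 0.502
grip_force: 30.0
```

```bash
python3 - <<'E'
from h import *
to(.627,-.0028,.0626)
E
```

```text
clock 14.2 pos [ 0.6267 -0.0028  0.2336] w 0.502 gf 30.0 F [-4.2 -0.2  5.2] 
 shift [-0.   0.3 -0. ] turn [-0.05 -0.    0.09]
```

>>> {"method": "arm_command", "body": {"increments": [[[0,0,0,0,0,0],[0,0,0,0,0,0],[0,0,0,0,0,0],[0,0,0,0,0,0],[0,0,0,0,0,0],[0,0,0,0,0,0],[0,0,0,0,0,0],[0,0,0,0,0,0]]], "jaw": 1}}

```text
clock: 14.87
eef_pos: [0.6268, -0.0028, 0.2329]
tcp_rot: [0.707, 0.708, 0.0, 0.0]
wrist_force: [-0.7, -0.4, -0.1]
gripper_width: 0.979
grip_force: 0.0
```

>>> {"method": "arm_command", "body": {"increments": [[[0,0,-10,0,0,0],[0,0,-20,0,0,0],[0,0,-25,0,0,0],[0,0,-25,0,0,0],[0,0,-25,0,0,0],[0,-25,0,0,0,0],[15,-29,0,0,0,0],[24,-24,0,0,0,0]]]}}

```text
clock: 15.53
eef_pos: [0.5479, 0.0352, 0.3396]
tcp_rot: [0.708, 0.707, 0.0, 0.001]
wrist_force: [0.8, 0.3, -0.6]
gripper_width: 0.998
grip_force: 0.0
```

>>> {"method": "arm_command", "body": {"increments": [[[24,-24,0,0,0,0],[24,-24,0,0,0,0],[24,-24,0,0,0,0],[24,-24,0,0,0,0],[24,0,0,0,0,0],[24,0,0,0,0,0],[0,0,15,0,0,0],[0,0,20,0,0,0]]]}}

```text
clock: 16.2
eef_pos: [0.4531, 0.1815, 0.306]
tcp_rot: [0.706, 0.709, 0.003, 0.002]
wrist_force: [0.1, -0.4, -0.8]
gripper_width: 0.999
grip_force: 0.0
```

```bash
python3 - <<'E'
from h import *
to(.453,.1805,.045)
for n in("side","top"):
    f=bot.grab_frame(n)
    print(n,topcirc(f,(.57,.69,.04,.135),.112),topcirc(f,(.57,.69,-.05,.045),.094))
    if n=="top": save(f,"top3")
E
```

```text
clock 16.2 pos [0.4531 0.1815 0.306 ] w 0.999 gf 0.0 F [ 0.1 -0.4 -0.8] 
 shift [-1.2 -0.7 90. ] turn [ 0.37 -0.11  0.23]
side (290, [0.6285, 0.0813, 0.1108], [0.63, 0.0838, 0.0257]) (364, [0.6253, -0.0067, 0.0929], [0.6252, -0.0033, 0.0263])
top (440, [0.6282, 0.0873, 0.1115], [0.6292, 0.0868, 0.0254]) (418, [0.6248, -0.0012, 0.0936], [0.6257, -0.001, 0.025])
```

View pics/top3.png

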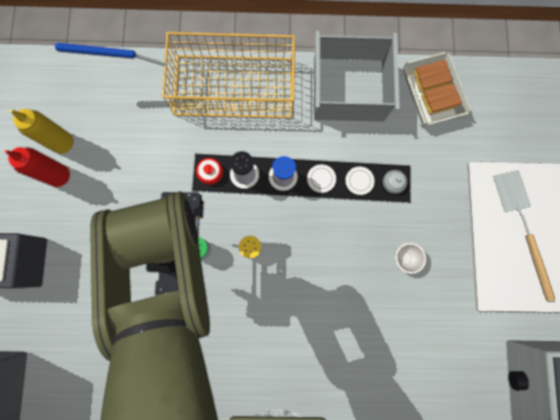

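Black stands on pad_1 at (243,163) and blue on pad_2 at (284,168). Both measure within about 2 mm of centre. Green is next.

>>> {"method": "arm_command", "body": {"increments": [[[-1,0,12,0,0,0],[0,0,16,0,0,0],[0,0,16,0,0,0],[0,0,16,0,0,0],[0,0,14,0,0,0],[0,0,10,0,0,0],[0,0,3,0,0,0],[0,0,0,0,0,0]]]}}

```text
clock: 16.97
eef_pos: [0.4525, 0.1787, 0.2156]
tcp_rot: [0.707, 0.707, -0.0, -0.0]
wrist_force: [-1.0, 0.3, 0.4]
gripper_width: 1.001
grip_force: 0.0
```

```bash
python3 - <<'E'
from h import *
to(.453,.1805,.045)
E
```

```text
clock 16.97 pos [0.4525 0.1787 0.2156] w 1.001 gf 0.0 F [-1.   0.3  0.4] 
 shift [ 1.8  0.5 -0.4] turn [-0.05  0.01  0.05]
```

>>> {"method": "arm_command", "body": {"increments": [[[1.8,0.5,0,0,0,0],[0,0,0,0,0,0],[0,0,0,0,0,0]]]}}

```text
clock: 17.22
eef_pos: [0.4536, 0.181, 0.2171]
tcp_rot: [0.707, 0.708, 0.001, 0.001]
wrist_force: [0.8, -0.6, 0.6]
gripper_width: 1.0
grip_force: 0.0
```

>>> {"method": "arm_command", "body": {"increments": [[[0,0,0,0,0,0],[0,0,0,0,0,0],[0,0,0,0,0,0],[0,0,0,0,0,0],[0,0,0,0,0,0],[0,0,0,0,0,0],[0,0,0,0,0,0],[0,0,0,0,0,0]]], "jaw": -0.2}}

```text
clock: 17.88
eef_pos: [0.4531, 0.1808, 0.216]
tcp_rot: [0.707, 0.708, 0.0, 0.0]
wrist_force: [0.4, -0.1, -1.8]
gripper_width: 0.503
grip_force: 30.1
```

>>> {"method": "arm_command", "body": {"increments": [[[0,0,-10,0,0,0],[0,0,-20,0,0,0],[0,0,-20,0,0,0],[0,0,-20,0,0,0],[0,0,-20,0,0,0],[-10,0,-10,0,0,0],[-20,0,0,0,0,0],[-28,0,0,0,0,0]]]}}

```text
clock: 18.55
eef_pos: [0.4531, 0.1226, 0.3172]
tcp_rot: [0.706, 0.709, 0.001, 0.001]
wrist_force: [0.4, -0.8, -2.5]
gripper_width: 0.505
grip_force: 30.0
```

>>> {"method": "arm_command", "body": {"increments": [[[-30,0,0,0,0,0],[-30,0,0,0,0,0],[-30,0,0,0,0,0],[-30,0,0,0,0,0],[-30,10,0,0,0,0],[-28,20,0,0,0,0],[-22,28,0,0,0,0],[-16,28,0,0,0,0]]]}}

```text
clock: 19.22
eef_pos: [0.5394, -0.0959, 0.3157]
tcp_rot: [0.707, 0.707, -0.0, -0.0]
wrist_force: [0.3, 0.6, -0.9]
gripper_width: 0.5
grip_force: 30.0
```

>>> {"method": "arm_command", "body": {"increments": [[[0,28,0,0,0,0],[0,28,0,0,0,0],[0,20,0,0,0,0],[0,9,0,0,0,0],[0,0,15,0,0,0],[0,0,15,0,0,0],[0,0,10,0,0,0],[0,0,0,0,0,0]]]}}

```text
clock: 19.88
eef_pos: [0.6227, -0.093, 0.2725]
tcp_rot: [0.707, 0.708, -0.002, -0.003]
wrist_force: [-0.1, -0.2, -2.5]
gripper_width: 0.502
grip_force: 30.0
```

```bash
python3 - <<'E'
from h import *
to(.624,-.093,.053)
E
```

```text
clock 19.88 pos [ 0.6227 -0.093   0.2725] w 0.502 gf 30.0 F [-0.1 -0.2 -2.5] 
 shift [-0.1  1.6 48.4] turn [-0.37 -0.08  0.08]
```

>>> {"method": "arm_command", "body": {"increments": [[[0,0,10,0,0,0],[0,0,12,0,0,0],[0,0,10,0,0,0],[0,0,6,0,0,0],[0,0,0,0,0,0],[0,0,0,0,0,0],[0,0,0,0,0,0]]]}}

```text
clock: 20.47
eef_pos: [0.6247, -0.093, 0.2384]
tcp_rot: [0.707, 0.708, 0.0, 0.0]
wrist_force: [-0.2, -0.2, -1.4]
gripper_width: 0.498
grip_force: 30.0
```

```bash
python3 - <<'E'
from h import *
to(.624,-.093,.053)
E
```

```text
clock 20.47 pos [ 0.6247 -0.093   0.2384] w 0.498 gf 30.0 F [-0.2 -0.2 -1.4] 
 shift [ 0.  -0.7 14.4] turn [0.04 0.01 0.08]
```

>>> {"method": "arm_command", "body": {"increments": [[[0,-0.5,5,0,0,0],[0,0,4,0,0,0],[0,0,3,0,0,0],[0,0,1.5,0,0,0],[0,0,0.5,0,0,0],[0,0,0,0,0,0],[0,0,0,0,0,0],[0,0,0,0,0,0]]]}}

```text
clock: 21.13
eef_pos: [0.6239, -0.093, 0.224]
tcp_rot: [0.707, 0.708, 0.0, 0.0]
wrist_force: [-0.7, 0.2, -0.2]
gripper_width: 0.5
grip_force: 30.0
```

```bash
python3 - <<'E'
from h import *
to(.624,-.093,.053)
E
```

```text
clock 21.13 pos [ 0.6239 -0.093   0.224 ] w 0.5 gf 30.0 F [-0.7  0.2 -0.2] 
 shift [-0.   0.1  0. ] turn [0.01 0.   0.09]
```

>>> {"method": "arm_command", "body": {"increments": [[[0,0,0.3,0,0,0],[0,0,0,0,0,0],[0,0,0,0,0,0],[0,0,0,0,0,0],[0,0,0,0,0,0],[0,0,0,0,0,0],[0,0,0,0,0,0],[0,0,0,0,0,0]]], "jaw": 1}}

```text
clock: 21.8
eef_pos: [0.6239, -0.093, 0.2237]
tcp_rot: [0.707, 0.708, 0.0, 0.0]
wrist_force: [0.2, -0.4, -0.8]
gripper_width: 0.98
grip_force: 0.0
```

>>> {"method": "arm_command", "body": {"increments": [[[0,0,-10,0,0,0],[0,0,-20,0,0,0],[0,0,-25,0,0,0],[0,0,-25,0,0,0],[0,-10,-16,0,0,0],[0,-25,0,0,0,0],[10,-30,0,0,0,0],[20,-30,0,0,0,0]]]}}

```text
clock: 22.47
eef_pos: [0.5283, -0.064, 0.3212]
tcp_rot: [0.707, 0.707, 0.0, 0.001]
wrist_force: [-0.3, 1.1, 0.3]
gripper_width: 1.0
grip_force: 0.0
```

>>> {"method": "arm_command", "body": {"increments": [[[26,-26,0,0,0,0],[26,-26,0,0,0,0],[26,-18,0,0,0,0],[26,0,0,0,0,0],[26,0,0,0,0,0],[0,0,20,0,0,0],[0,0,20,0,0,0],[0,0,0,0,0,0]]]}}

```text
clock: 23.13
eef_pos: [0.4571, 0.0673, 0.2768]
tcp_rot: [0.706, 0.708, -0.002, -0.002]
wrist_force: [-1.5, 0.1, -0.6]
gripper_width: 0.998
grip_force: 0.0
```

```bash
python3 - <<'E'
from h import *
to(.459,.067,.032)
E
```

```text
clock 23.13 pos [0.4571 0.0673 0.2768] w 0.998 gf 0.0 F [-1.5  0.1 -0.6] 
 shift [-0.3  2.4 73.8] turn [-0.34  0.01  0.16]
```

>>> {"method": "arm_command", "body": {"increments": [[[0,0,12,0,0,0],[0,0,16,0,0,0],[0,0,16,0,0,0],[0,0,14,0,0,0],[0,0,12,0,0,0],[0,0,6,0,0,0],[0,0,0,0,0,0],[0,0,0,0,0,0]]]}}

```text
clock: 23.8
eef_pos: [0.4591, 0.0666, 0.2043]
tcp_rot: [0.707, 0.707, 0.0, 0.0]
wrist_force: [-0.2, -0.4, -0.2]
gripper_width: 0.999
grip_force: 0.0
```

```bash
python3 - <<'E'
from h import *
to(.459,.067,.032)
E
```

```text
clock 23.8 pos [0.4591 0.0666 0.2043] w 0.999 gf 0.0 F [-0.2 -0.4 -0.2] 
 shift [ 0.4 -0.1  1.3] turn [ 0.04 -0.    0.05]
```

>>> {"method": "arm_command", "body": {"increments": [[[0.4,0,1,0,0,0],[0,0,0,0,0,0],[0,0,0,0,0,0]]]}}

```text
clock: 24.05
eef_pos: [0.4591, 0.0672, 0.2035]
tcp_rot: [0.707, 0.708, 0.001, 0.001]
wrist_force: [0.2, 0.3, 0.1]
gripper_width: 1.001
grip_force: 0.0
```

>>> {"method": "arm_command", "body": {"increments": [[[0,0,0,0,0,0],[0,0,0,0,0,0],[0,0,0,0,0,0],[0,0,0,0,0,0],[0,0,0,0,0,0],[0,0,0,0,0,0],[0,0,0,0,0,0],[0,0,0,0,0,0]]], "jaw": -0.2}}

```text
clock: 24.72
eef_pos: [0.4587, 0.0672, 0.2026]
tcp_rot: [0.707, 0.708, 0.0, 0.0]
wrist_force: [-0.5, -0.0, -0.9]
gripper_width: 0.504
grip_force: 30.1
```

```bash
python3 - <<'E'
from h import *
to(.6205,-.183,.04)
E
```

```text
clock 24.72 pos [0.4587 0.0672 0.2026] w 0.504 gf 30.1 F [-0.5 -0.  -0.9] 
 shift [-250.4  161.5   -8.3] turn [ 0.   -0.    0.08]
```

>>> {"method": "arm_command", "body": {"increments": [[[0,0,-10,0,0,0],[0,0,-20,0,0,0],[0,0,-20,0,0,0],[0,0,-20,0,0,0],[-10,0,-10,0,0,0],[-20,0,0,0,0,0],[-28,0,0,0,0,0],[-30,0,0,0,0,0]]]}}

```text
clock: 25.38
eef_pos: [0.4584, -0.0218, 0.2831]
tcp_rot: [0.706, 0.708, 0.0, 0.0]
wrist_force: [0.5, 0.3, -0.8]
gripper_width: 0.504
grip_force: 30.0
```

>>> {"method": "arm_command", "body": {"increments": [[[-30,0,0,0,0,0],[-30,0,0,0,0,0],[-30,10,0,0,0,0],[-28,20,0,0,0,0],[-24,28,0,0,0,0],[-20,28,0,0,0,0],[0,28,0,0,0,0],[0,24,0,0,0,0]]]}}

```text
clock: 26.05
eef_pos: [0.598, -0.1849, 0.2824]
tcp_rot: [0.707, 0.707, -0.0, -0.0]
wrist_force: [-0.0, 0.1, -1.5]
gripper_width: 0.498
grip_force: 30.0
```

>>> {"method": "arm_command", "body": {"increments": [[[0,15,0,0,0,0],[0,9,0,0,0,0],[0,0,10,0,0,0],[0,0,15,0,0,0],[0,0,15,0,0,0],[0,0,0,0,0,0],[0,0,0,0,0,0],[0,0,0,0,0,0]]]}}

```text
clock: 26.72
eef_pos: [0.6204, -0.1825, 0.2421]
tcp_rot: [0.707, 0.708, -0.0, -0.0]
wrist_force: [0.1, 0.3, -0.2]
gripper_width: 0.498
grip_force: 30.0
```

```bash
python3 - <<'E'
from h import *
to(.6205,-.183,.04)
E
```

```text
clock 26.72 pos [ 0.6204 -0.1825  0.2421] w 0.498 gf 30.0 F [ 0.1  0.3 -0.2] 
 shift [-0.5  0.1 31.1] turn [-0.06 -0.02  0.07]
```

Grip height was 31.6 mm, so the placing height is about 39.6 mm (TCP z 0.2106).

>>> {"method": "arm_command", "body": {"increments": [[[0,0,8,0,0,0],[0,0,8,0,0,0],[0,0,6,0,0,0],[0,0,4,0,0,0],[0,0,2,0,0,0],[0,0,0,0,0,0],[0,0,0,0,0,0],[0,0,0,0,0,0]]]}}

```text
clock: 27.38
eef_pos: [0.6212, -0.1827, 0.215]
tcp_rot: [0.707, 0.708, 0.0, 0.0]
wrist_force: [-0.2, -0.4, -1.6]
gripper_width: 0.501
grip_force: 30.0
```

```bash
python3 - <<'E'
from h import *
to(.6205,-.183,.0396)
E
```

```text
clock 27.38 pos [ 0.6212 -0.1827  0.215 ] w 0.501 gf 30.0 F [-0.2 -0.4 -1.6] 
 shift [-0.3 -0.7  4.4] turn [0.03 0.01 0.08]
```

>>> {"method": "arm_command", "body": {"increments": [[[0,-0.4,1.5,0,0,0],[0,0,1.5,0,0,0],[0,0,1,0,0,0],[0,0,0.5,0,0,0],[0,0,0,0,0,0],[0,0,0,0,0,0],[0,0,0,0,0,0]]]}}

```text
clock: 27.97
eef_pos: [0.6207, -0.1826, 0.2107]
tcp_rot: [0.707, 0.708, 0.0, 0.0]
wrist_force: [-1.4, 0.6, 4.0]
gripper_width: 0.5
grip_force: 30.0
```

```bash
python3 - <<'E'
from h import *
to(.6205,-.183,.0396)
E
```

```text
clock 27.97 pos [ 0.6207 -0.1826  0.2107] w 0.5 gf 30.0 F [-1.4  0.6  4. ] 
 shift [-0.4 -0.2  0.1] turn [0.01 0.   0.08]
```

Contact, so release and retreat back toward the robot.

>>> {"method": "arm_command", "body": {"increments": [[[0,0,0,0,0,0],[0,0,0,0,0,0],[0,0,0,0,0,0],[0,0,0,0,0,0],[0,0,0,0,0,0],[0,0,0,0,0,0],[0,0,0,0,0,0],[0,0,0,0,0,0]]], "jaw": 1}}

```text
clock: 28.63
eef_pos: [0.6206, -0.1826, 0.2101]
tcp_rot: [0.707, 0.708, 0.0, 0.0]
wrist_force: [-0.1, -0.0, -0.0]
gripper_width: 0.982
grip_force: 0.0
```

>>> {"method": "arm_command", "body": {"increments": [[[0,0,-10,0,0,0],[0,0,-20,0,0,0],[0,0,-25,0,0,0],[0,0,-25,0,0,0],[0,0,-25,0,0,0],[-10,-10,-15,0,0,0],[-20,-20,0,0,0,0],[-25,-25,0,0,0,0]]]}}

```text
clock: 29.3
eef_pos: [0.5663, -0.2374, 0.3335]
tcp_rot: [0.706, 0.709, 0.001, 0.002]
wrist_force: [-1.2, 0.0, -0.8]
gripper_width: 1.0
grip_force: 0.0
```

>>> {"method": "arm_command", "body": {"increments": [[[-28,-28,0,0,0,0],[-28,-28,0,0,0,0],[-28,-28,0,0,0,0],[-28,-28,0,0,0,0],[-28,-20,0,0,0,0],[-28,0,0,0,0,0],[-15,0,0,0,0,0],[0,0,0,0,0,0]]]}}

```text
clock: 29.97
eef_pos: [0.4336, -0.4233, 0.3313]
tcp_rot: [0.708, 0.707, -0.0, 0.001]
wrist_force: [-0.1, 0.3, -0.7]
gripper_width: 1.003
grip_force: 0.0
```

```bash
python3 - <<'E'
from h import *
to(.62,-.18,.04)
for n in("top","side"):
    f=bot.grab_frame(n); save(f,n+"4")
    for x,y,z in[(.63,.087,.112),(.627,-.003,.094),(.624,-.093,.076),(.62,-.183,.058)]: print(n,topcirc(f,(x-.06,x+.06,y-.045,y+.045),z))
    print(n,"jar",topcirc(f,(.38,.5,.23,.32),.08))
a=cv2.imread("pics/top4.png")[120:230,180:420]; b=cv2.imread("pics/side4.png")[130:370,240:440]
cv2.imwrite("pics/crop4.png",np.vstack([cv2.resize(a,(720,330)),cv2.copyMakeBorder(b,0,0,0,520,0)[:240]]))
E
```

```text
clock 29.97 pos [ 0.4336 -0.4233  0.3313] w 1.003 gf 0.0 F [-0.1  0.3 -0.7] 
 shift [243.8 185.9 120.1] turn [ 0.07  0.1  -0.09]
top (440, [0.6282, 0.0873, 0.1116], [0.6283, 0.088, 0.0252])
top (417, [0.6247, -0.0011, 0.0937], [0.6254, -0.0018, 0.025])
top (397, [0.6222, -0.091, 0.0756], [0.6222, -0.0913, 0.0248])
top (387, [0.6191, -0.1803, 0.0575], [0.6196, -0.1807, 0.025])
top jar (428, [0.441, 0.2784, 0.0797], [0.4414, 0.2787, 0.0242])
side None
side None
side None
side (24, [0.6381, -0.1974, 0.0569], [0.638, -0.1956, 0.0122])
side jar None
```

View pics/crop4.png

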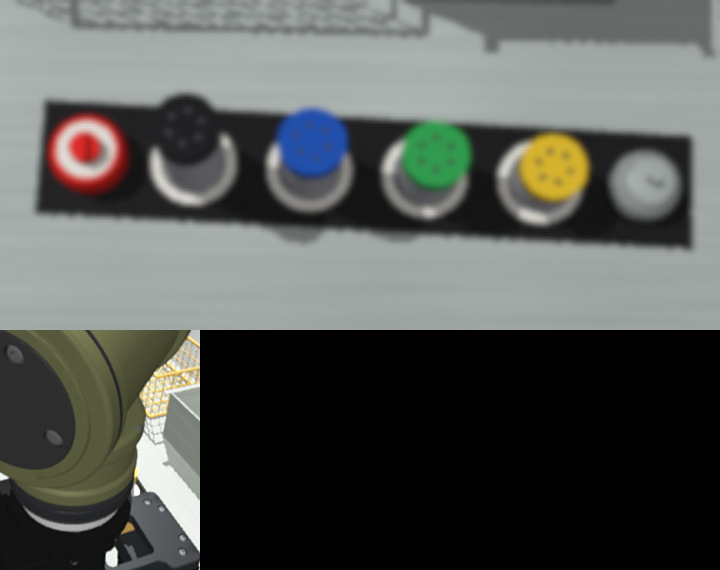

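View pics/side4.png

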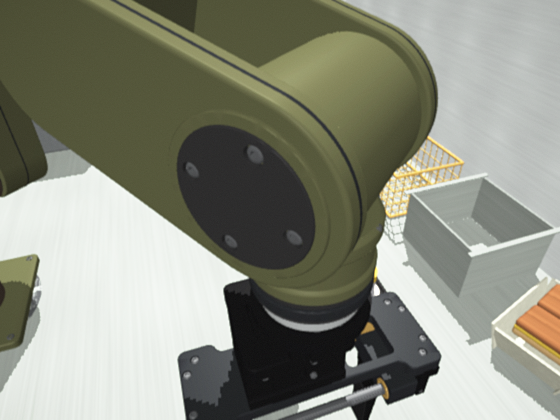

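The top crop shows black, blue, green and yellow standing upright on pads 1 to 4, stepping down away from the timer, each within about 2.5 mm of centre. The jar hasn't moved. The side view is blocked by the retreated arm, which is touching nothing.

```bash
python3 -c "
from h import *
print(bot.hand_in())"
```

```text
the job is handed in; nothing more can be done
None
```

The job is handed in: the shakers stand black, blue, green, yellow on pads 1 to 4 from the timer, upright within about 2.5 mm of centre by the top camera; the jar is unmoved and the arm was clear at about 30 s.

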